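# Set the bench shear's stop lever to the gauge and open its catch drawer

## Task

Get the bench shear ready for a cut: push the red stop lever round until its brass shoe bears lightly on the round steel gauge standing on the deck, feeling for the touch so that the gauge is not pushed out of its place. Then pull the catch drawer under the deck fully open by its handle. Leave the shoe touching the gauge, and leave the other things on the bench where they are.

Things in the scene. Friction and masses are not known exactly. Their poses are not given: they have to be found in the camera images.
- shear: bench shear, fixed: blue base with a grey deck, 220 (its x) x 340 (its y) x 100 mm high; its origin is under its centre, -x is its front (drawer side). A 34 mm high steel blade bar runs along the deck's left (+y) edge, with a black grip that reaches 45 mm out beyond the front at that edge, 150 mm above the table; a 22 mm high fence runs along the rear edge
- stop_lever (a joint): angle of the red stop lever about its upright hinge, rad: 0 when the lever points straight at the shear's front (-x of the shear), growing as its free end swings to the right (to -y of the shear). Stops at -0.9 and 1.05. It is stiff and stays where it is left
- stop_hinge (a point): point on the upright hinge axis of the stop lever (shear frame: x = +80 mm, y = 0), 22 mm above the deck, half way up the bar; its axes turn with the lever: -x points along the bar to the free end, y is across the bar. The bar is 22 mm wide, its flat sides at y = +-11 mm, from 10 to 34 mm above the deck, and ends 160 mm from the axis; the hub has radius 20 mm and is 40 mm high.
- stop_end (a point): top of the raised red grip near the lever's end, 142 mm from the hinge axis; grip 36 mm long, 22 mm wide, 10 to 46 mm above the deck. A brass shoe on the lever's left (+y) flank, parallel to the bar, 20 mm high, spans 55 to 155 mm from the axis; its outer face is 22 to 42 mm from the bar's centre line (set anew each time, firmly fixed, not in the state)
- gauge: round steel setting gauge, loose, 70 mm across, 55 mm high with a chamfered top, about 1.7 kg, standing upright on the deck to the left (+y) of the lever; origin at the centre of its underside. The shoe touches it when its axis lies 57 to 77 mm from the bar's centre line (y = +57 to +77 mm in the axes of stop_hinge), depending on how far out the shoe is set: this has to be felt
- drawer (a joint): opening of the catch drawer in m: 0 shut, 0.070 fully open (its stop); it slides towards the shear's front (-x of the shear)
- drawer_handle (a point): centre of the drawer's steel bar handle: a round bar 10 mm thick, 120 mm long along the shear's y, its centre 42 mm in front of the drawer's face, 68 mm above the table (32 mm below the deck). The gap behind the bar, 37 mm, is open from above and below
- dish: small white ceramic bowl, 48 mm across, 24 mm high, on the shear's deck at its left rear; origin under its centre
- pitch_block: dark wooden block 75 x 75 x 35 mm; origin under its centre
- ring_clamp: pale wooden hand clamp 120 x 30 x 24 mm with a brass band, lying along its own x; origin under its centre
- hammer: hammer 200 mm long, lying along its own x
- flux_jar: amber glass jar, 60 mm across, 75 mm high; origin under its centre
- burnisher: burnisher, like a screwdriver, with a wooden handle, 170 mm long, lying along its own x
- wax_cup: blue mug, 76 mm across, 80 mm high; origin under its centre
Things that resemble listed ones, but are neither listed nor needed, are in the scene too. Of the things that look like the gauge, the smallest one is meant.

How it is judged:
By the outcome, as a careful person would: the job done as asked, in the order asked, and still so for the second after the job is handed in, with the robot touching nothing.
It also fails if it takes over 54 s, if anything falls off the work surface, if the arm or the gripper's body presses on something with over 40 N, if the wrist force passes 120 N, or if a joint passes its speed limit or range.

## Robot

A 7-joint arm with a two-finger parallel gripper is mounted at the origin on the work surface. World frame = base frame: x ahead of the robot, y to its left, z up, the work surface at z = 0. Lengths are in m, angles in degrees, forces in N, time in s.
With the tool pointing down it reaches from about 0.35 to 0.775 m from the base axis. Payload 3.1 kg.
Tool frame: the origin (TCP) lies on the centre line of the jaws, within the pads' length; the fingertips stand 17 mm ahead of it and the grasp point (between the pads) lies 2 mm behind it (robot.tip_reach is the distance from the TCP to the fingertips, in m); z points along the fingers, y is the line along which they close (so a half turn about z gives the same grasp; the last joint's range is limited). The gripper opens to 85 mm and grips with 20 to 120 N. Pads are 22 mm wide; open, the fingers measure 114 mm over their backs; the gripper's body (76 mm by 85 mm) begins 54 mm behind the grasp point. The pads swing forward as they close: fully open they stand 13 mm farther back than shut.
Start: joints at [74.215, 17.813, 0.802, 86.603, -0.252, 75.585, -1.558], TCP at [0.127, -0.535, 0.248] pointing down, gripper open.
Joint ranges: [-154.91, 154.91], [-16.99, 109.72], [-72.82, 74.43], [7.12, 147.25], [-82.49, 262.49], [11.32, 116.49], [-174.64, 174.64]. Speed limits (degrees/s): [159.86, 159.86, 180, 180, 180, 180, 180].

## Interface

Orientations are given as [roll, pitch, yaw] about the fixed x, y, z axes, in that order (R = Rz(yaw) Ry(pitch) Rx(roll)).
In Python, from station import robot, fingers, vision, workorder, recognise gives the robot as it stands. Calls block until the motion is done:
- robot.move_to(position, orientation): joint-space move of the TCP to a pose.
- robot.line_to(position, orientation=None, velocity=0.15, f_stop=None): straight line of the TCP; orientation=None keeps the orientation; velocity is the mean speed in m/s. With f_stop (N) it stops when the force on the tool has changed by that much, and returns True; else False.
- robot.move_j(angles): joint-space move.
- fingers.gripper_to(opening, force=None): opening from 0.0 (shut) to 1.0 (fully open); force is the grip in N (None keeps the last); returns when the fingers have stopped.
- robot.pause(seconds).
- robot.inverse_kinematics(position, orientation): joint angles nearest the present ones, or None.
- vision.grab_frame(name): name is "scene" or "top" or "wrist"; returns the picture (384x512x3 uint8, red, green, blue); there is no depth.
- vision.calibration(name): a dict with "mtx" (3x3 intrinsics, pixels), "extrinsics" (4x4, takes a point from world to camera coordinates); the wrist camera has in their place "T_tool_cam" (4x4, takes a point from camera to tool coordinates, whose origin is the TCP and whose axes are the flange's). Camera axes: x right, y up, looking along -z (the intrinsics and any distortion apply to the point x, -y, -z); pixel columns grow to the right and rows downward; lengths in m; the calibration is good to about 2 mm. The wrist camera is an equidistant fisheye: a pixel r from the principal point sees the ray r / f radians off the axis. A picture is of the moment at which its call begins: read the wrist's pose just before it. calibration takes no time and is no camera call.
A pose or a line that the arm cannot do raises robot.PlanningError and nothing moves.
- workorder.close_job(): hands the job in; it is judged then, once.
Trained networks look in the newest picture that a camera, given by its name, has taken for a name from the list of things; names that differ only in an ending like _2 or _b are one class to them, and where a whole thing is asked for, a point or a joint stands for the part that bears it (a point fixed in the world has none). Each returns a list of dicts, best first, with "p" (0 to 1); they miss things now and then, are a little off and sometimes report something else, mostly with a low value. They report only what shows in the picture. A call takes as long as a camera call. They do not tell look-alikes from the thing itself.
- recognise(label, camera): "rect" ([centre column, centre row, width, height] in pixels, round what is visible of it).
Readings, each from a call of its own:
- robot.current_time_s(): time.
- robot.current_joint_positions(): joint angles.
- robot.current_dq(): joint speeds.
- robot.current_joint_torque(): joint torques, N m.
- robot.current_tool_pos(): TCP position.
- robot.current_eef_rot(): TCP orientation.
- robot.current_contact_force(): force on the tool from outside, world axes, zero at the start.
- robot.current_torque(): the same for the moment, N m.
- robot.current_finger_gap(): opening from 0.0 (shut) to 1.0 (fully open).
- robot.current_gripper_force(): force on a finger pad.
Only numpy, scipy, OpenCV 4.12 (cv2) and the standard library are available. Lean on these libraries where they do the work, as an engineer would, in place of code of your own. Each camera call takes 0.05 s, during which the arm holds its last target. There are 200 camera calls.

## Working session

There is one attempt and no reset: what is moved stays moved. The work goes in short steps, each a Python script; the robot and the scene stay as the last script left them, time stands still between calls to the robot, and variables do not carry over. Pictures are saved under pics/ and viewed, at most 10 in all, crops included, and the job is handed in when it is done.

```bash
mkdir -p pics; ls
python3 - <<'E'
from station import robot, fingers, vision, workorder, recognise
import cv2, numpy as np
for c in ("scene","top"):
    im=vision.grab_frame(c); cv2.imwrite(f"pics/{c}0.png",cv2.resize(im[:,:,::-1],(800,600),interpolation=cv2.INTER_CUBIC))
    k=vision.calibration(c); print(c,np.round(k["mtx"],1).tolist(),np.round(k["extrinsics"],3).tolist(),[x for x in k])
    for l in ("shear","stop_lever","stop_end","gauge","drawer_handle","dish"):
        print(l,[(round(d["p"],2),np.round(d["rect"]).tolist()) for d in recognise(l,c)][:4])
print(robot.current_time_s())
E
```

```text
pics
scene [[353.2, 0.0, 252.5], [0.0, 353.2, 192.5], [0.0, 0.0, 1.0]] [[-0.383, 0.924, 0.004, 0.236], [-0.541, -0.228, 0.81, 0.222], [0.749, 0.308, 0.587, -1.615], [0.0, 0.0, 0.0, 1.0]] ['mtx', 'extrinsics']
shear [(0.82, [276.0, 230.0, 144.0, 99.0])]
stop_lever [(0.61, [253.0, 210.0, 27.0, 44.0])]
stop_end [(0.84, [253.0, 208.0, 32.0, 46.0])]
gauge [(0.91, [290.0, 203.0, 25.0, 31.0]), (0.8, [347.0, 187.0, 28.0, 30.0]), (0.56, [215.0, 272.0, 34.0, 37.0]), (0.4, [255.0, 208.0, 36.0, 42.0])]
drawer_handle [(0.29, [201.0, 175.0, 31.0, 15.0]), (0.16, [303.0, 235.0, 13.0, 16.0])]
dish [(0.7, [301.0, 233.0, 16.0, 17.0])]
top [[390.3, 0.0, 253.4], [0.0, 390.3, 194.0], [0.0, 0.0, 1.0]] [[0.005, -1.0, 0.004, 0.006], [0.995, 0.005, 0.097, -0.588], [-0.097, 0.003, 0.995, -1.296], [0.0, 0.0, 0.0, 1.0]] ['mtx', 'extrinsics']
shear [(0.84, [227.0, 180.0, 117.0, 90.0])]
stop_lever [(0.72, [249.0, 167.0, 40.0, 52.0]), (0.65, [175.0, 237.0, 24.0, 28.0]), (0.61, [217.0, 184.0, 27.0, 20.0])]
stop_end [(0.94, [252.0, 169.0, 36.0, 47.0]), (0.56, [130.0, 193.0, 30.0, 63.0]), (0.23, [116.0, 243.0, 21.0, 45.0])]
gauge [(0.76, [179.0, 277.0, 35.0, 32.0]), (0.75, [218.0, 184.0, 26.0, 25.0]), (0.63, [259.0, 118.0, 24.0, 35.0]), (0.36, [236.0, 218.0, 53.0, 17.0])]
drawer_handle [(0.7, [230.0, 215.0, 41.0, 18.0])]
dish [(0.67, [198.0, 154.0, 14.0, 16.0])]
0.7
```

View pics/scene0.png

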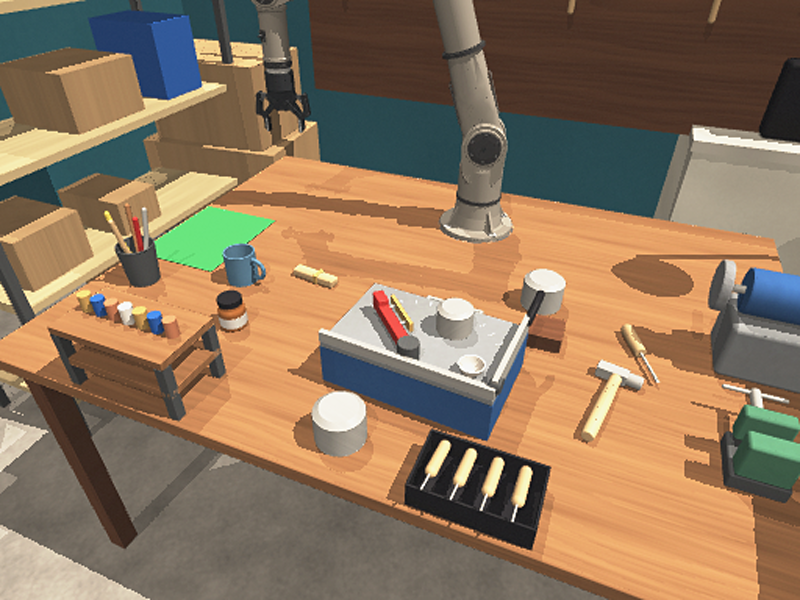

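View pics/top0.png

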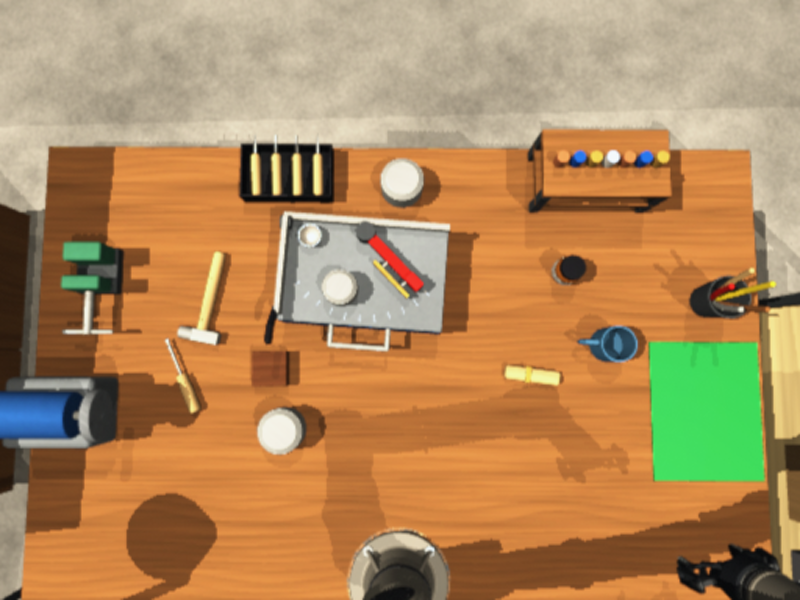

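The gauge-like candidates (top picture at 800x600) are (339,287) on the deck, (403,181) on the table behind the shear, and (281,431) on the table in front. The deck one fits: it stands on the deck to the left of the lever and looks the smallest. I'll compare the sizes, confirm in a crop and take a wrist view from above.

```bash
cat > h.py <<'E'
from station import robot, fingers, vision, workorder, recognise
import cv2, numpy as np
def ray(cam,uv):
    k=vision.calibration(cam);K=k["mtx"];E=np.array(k["extrinsics"])
    d=np.array([(uv[0]-K[0][2])/K[0][0],-(uv[1]-K[1][2])/K[1][1],-1.])
    return -E[:3,:3].T@E[:3,3], E[:3,:3].T@d
def at(cam,uv,z):
    o,d=ray(cam,uv); return (o+d*(z-o[2])/d[2])[:3]
def view(name):
    p=robot.current_tool_pos();r=robot.current_eef_rot();im=vision.grab_frame("wrist")
    np.savez(f"pics/{name}.npz",p=p,r=r,im=im); cv2.imwrite(f"pics/{name}.png",cv2.resize(im[:,:,::-1],(800,600),interpolation=cv2.INTER_CUBIC))
def wat(name,uv,z):  # uv in native px
    from scipy.spatial.transform import Rotation as R
    a=np.load(f"pics/{name}.npz");k=vision.calibration("wrist");K=np.array(k["mtx"]);T=np.array(k["T_tool_cam"])
    x=(uv[0]-K[0,2])/K[0,0];y=(uv[1]-K[1,2])/K[1,1];t=np.hypot(x,y);s=np.sin(t)/max(t,1e-9)
    M=R.from_euler("xyz",a["r"],degrees=True).as_matrix()
    o=a["p"]+M@T[:3,3];d=M@T[:3,:3]@np.array([x*s,-y*s,-np.cos(t)])
    return o+d*(z-o[2])/d[2]
E
python3 - <<'E'
from h import *
s=512/800
for n,uv,z in [("deck FL",(281,321),.1),("deck FR",(441,332),.1),("fence RR",(449,228),.122),("fence RL",(286,213),.122),("hub",(366,231),.14),("leverend",(418,286),.146),("gauge",(339,287),.155),("handle L",(330,348),.068),("handle R",(388,348),.068),("g2",(403,181),.06),("g3",(281,431),.06)]:
    print(n,np.round(at("top",(uv[0]*s,uv[1]*s),z),3))
im=vision.grab_frame("top")[:,:,::-1]
cv2.imwrite("pics/crop.png",cv2.resize(im[100:300,150:310],(480,600),interpolation=cv2.INTER_CUBIC))
print(np.round(robot.current_eef_rot(),1)); k=vision.calibration("wrist");print(k)
E
```

```text
deck FL [0.544 0.244 0.1  ]
deck FR [ 0.523 -0.084  0.1  ]
fence RR [ 0.734 -0.099  0.122]
fence RL [0.764 0.235 0.122]
hub [0.723 0.07  0.14 ]
leverend [ 0.611 -0.035  0.146]
gauge [0.608 0.121 0.155]
handle L [0.49  0.146 0.068]
handle R [0.49  0.025 0.068]
g2 [ 0.851 -0.005  0.06 ]
g3 [0.317 0.246 0.06 ]
[180.    0.   13.4]
{'mtx': array([[297.31863964,   0.        , 254.52847754],
       [  0.        , 297.31863964, 191.63098188],
       [  0.        ,   0.        ,   1.        ]]), 'T_tool_cam': array([[-4.47484017e-04,  9.65079895e-01,  2.61955332e-01,
         6.63543213e-02],
       [ 9.99999900e-01,  4.35749068e-04,  1.02885126e-04,
        -6.30726691e-04],
       [-1.48544253e-05,  2.61955351e-01, -9.65079993e-01,
        -1.25198593e-01],
       [ 0.00000000e+00,  0.00000000e+00,  0.00000000e+00,
         1.00000000e+00]])}
```

View pics/crop.png

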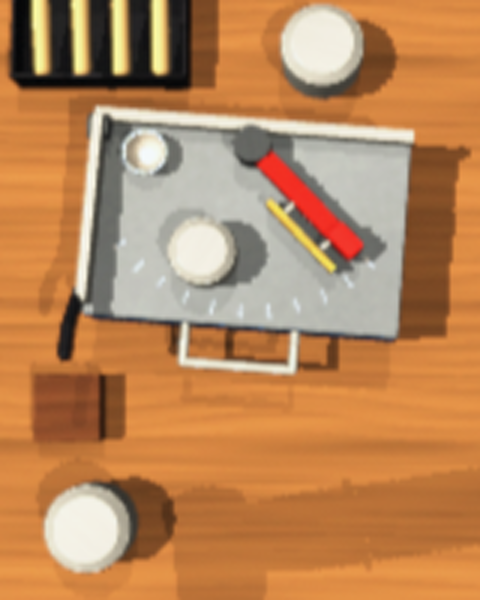

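The crop shows the deck cylinder at (201,250) about 67 px across, against about 82 px and 87 px for the other two. So the deck one is the smallest and the one meant. The lever is at about 45° to the right, and the handle is at crop (238,368). Next I take a close look with the wrist camera.

Run:
```python
from h import *
for psi in (133,90,-47,-90):
    print(psi,[None if j is None else np.round(j).tolist() for j in [robot.inverse_kinematics([.62,.0,z],[180,0,psi]) for z in (.14,.3)]])
fingers.gripper_to(0.0,40)
for psi in (100,-80):
    try: robot.move_to([.63,-.01 if psi>0 else .12,.30],[180,0,psi]);break
    except robot.PlanningError as e: print(psi,e)
view("w1"); print(psi,robot.current_time_s(),robot.current_joint_positions(),robot.current_finger_gap(), robot.tip_reach)
```

```text
133 [[29.0, 39.0, -49.0, 83.0, 30.0, 72.0, 20.0], [27.0, 33.0, -51.0, 67.0, 25.0, 90.0, 24.0]]
90 [[27.0, 38.0, -46.0, 83.0, 28.0, 71.0, -22.0], [26.0, 32.0, -48.0, 67.0, 23.0, 90.0, -17.0]]
-47 [[14.0, 32.0, -24.0, 83.0, 14.0, 67.0, -149.0], [17.0, 28.0, -31.0, 68.0, 14.0, 88.0, -148.0]]
-90 [[-39.0, 44.0, 64.0, 85.0, -40.0, 76.0, -151.0], [-37.0, 36.0, 64.0, 70.0, -32.0, 92.0, -159.0]]
100 4.1417 [ 25.87812486  33.51991155 -47.77063952  65.3605174   24.18535902
  90.61808572  -6.56783535] 0.0019117674093026918 0.017
```

View pics/w1.png

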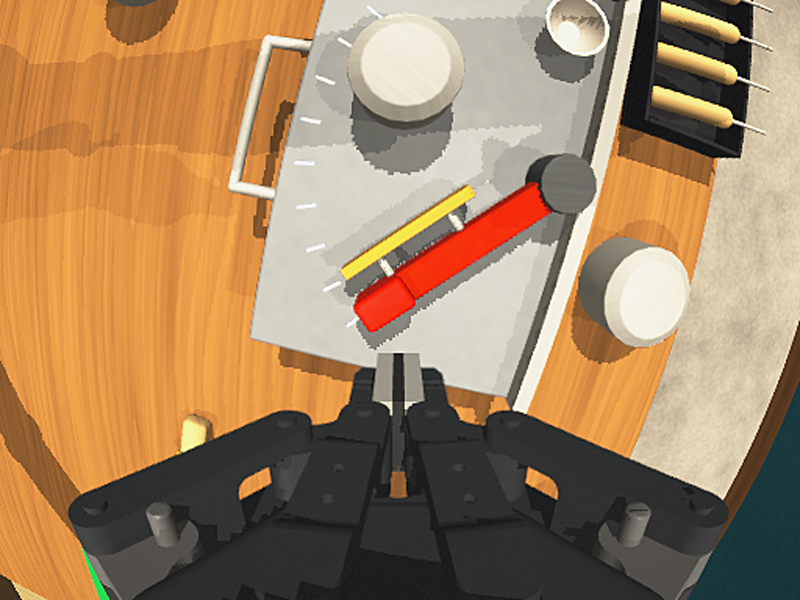

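The wrist view shows the hub at (567,175), the grip at (385,302), the shoe's outer edge from (343,268) to (468,186), the gauge top at (407,84), and the handle bar from (268,40) to (234,187).

Run:
```python
from h import *
s=.64
P={}
for n,uv,z in [("hub",(567,176),.14),("grip",(385,302),.146),("gripend1",(357,302),.146),("gripend2",(374,331),.146),("bar_r_top",(553,213),.134),("bar_l_top",(533,184),.134),("shoeA",(343,268),.132),("shoeB",(467,186),.132),("gauge",(407,84),.155),("hl",(268,40),.073),("hr",(234,187),.073),("deckFR",(251,338),.1),("deckF2",(326,0),.1)]:
    P[n]=wat("w1",(uv[0]*s,uv[1]*s),z); print(n,np.round(P[n],4))
h=P["hub"][:2];u=(P["grip"][:2]-h);print("R grip",np.hypot(*u));a=np.degrees(np.arctan2(-u[1],-u[0]));print("q+yaw",a)
u/=np.hypot(*u);l=np.array([u[1],-u[0]])  # left side
for n in("shoeA","shoeB","gauge","bar_r_top","bar_l_top"):
    d=P[n][:2]-h;print(n,"along",d@u,"across",d@l)
```

```text
hub [0.7236 0.0757 0.14  ]
grip [ 0.624  -0.0238  0.146 ]
gripend1 [ 0.6068 -0.0268  0.146 ]
gripend2 [ 0.6203 -0.0438  0.146 ]
bar_r_top [0.7214 0.0504 0.134 ]
bar_l_top [0.7041 0.0658 0.134 ]
shoeA [ 0.5938 -0.0098  0.132 ]
shoeB [0.6625 0.0557 0.132 ]
gauge [0.6146 0.1083 0.155 ]
hl [0.5011 0.1468 0.073 ]
hr [0.4933 0.0276 0.073 ]
deckFR [ 0.5276 -0.0827  0.1   ]
deckF2 [0.5463 0.1745 0.1   ]
R grip 0.14077706596382245
q+yaw 44.963329691360215
shoeA along 0.1523208175021527 across 0.03120706784914484
shoeB along 0.05735336724352174 across 0.02905277238569512
gauge along 0.05411194518217229 across 0.10009732018080543
bar_r_top along 0.019530168622247587 across -0.016326787502327578
bar_l_top along 0.020848059897990847 across 0.006842695046750443
```

```bash
cat >> h.py <<'E'
H=np.array([.7236,.0757])
def pose(a,off,z=.134,r=.138):
    t=np.radians(a);u=-np.array([np.cos(t),np.sin(t)]);l=np.array([u[1],-u[0]])
    p=H+r*u-off*l; return [p[0],p[1],z],[180,0,a+90]
def fpush(a):  # external force along push direction
    t=np.radians(a);f=robot.current_contact_force();return round(float(f[:2]@np.array([-np.sin(t),np.cos(t)])),2)
E
python3 - <<'E'
from h import *
robot.move_to(*pose(45,.045,.20)); robot.line_to(*pose(45,.045),velocity=.12)
print(robot.current_contact_force(),robot.current_time_s())
hit=robot.line_to(*pose(45,.016),velocity=.03,f_stop=2.5)
p=robot.current_tool_pos();t=np.radians(45);l=np.array([-np.sin(t),np.cos(t)])
print(hit,"off",(H-np.array(p)[:2])@l,fpush(45),robot.current_contact_force(),robot.current_time_s())
for a in (42,39,36,33,30):
    try: h=robot.line_to(*pose(a,.022),velocity=.04,f_stop=12)
    except robot.PlanningError as e: print(e);break
    print(a,h,fpush(a),np.round(robot.current_contact_force(),1),round(robot.current_time_s(),2))
    if h: break
view("w2")
E
```

```text
[-0.01508017 -0.18787442  0.96543619] 5.4667
True off 0.02193734735173723 -0.74 [ 0.44001326 -0.60566131 -0.45646074] 6.2083
42 False -1.04 [ 0.  -1.4 -1. ] 6.55
39 False -1.47 [ 0.3 -1.6 -0.2] 6.88
36 False -0.73 [ 0.1 -0.8 -0.8] 7.22
33 False -0.39 [ 0.3 -0.3 -0.8] 7.55
30 False 0.25 [-0.2  0.2  0.9] 7.88
```

View pics/w2.png

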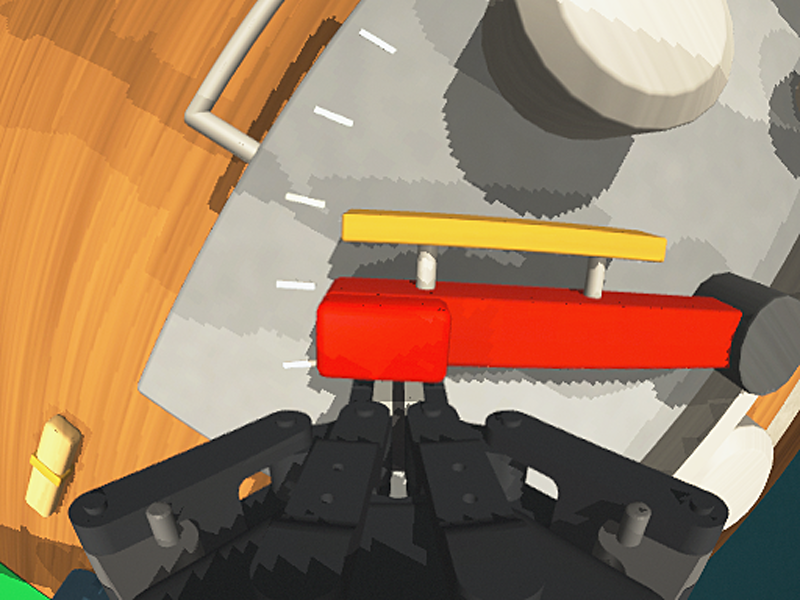

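The picture shows the fingers on the lever's right flank and the shoe still clear of the gauge. The gauge's lower edge is at (600,137) and the shoe's outer edge is near (600,225).

Run:
```python
from h import *
s=.64;a=np.radians(30);u=-np.array([np.cos(a),np.sin(a)]);l=np.array([u[1],-u[0]])
for n,uv,z in [("gauge base",(600,137),.1),("gauge base2",(560,128),.1),("gauge base3",(650,132),.1),("shoeL",(342,211),.132),("shoeR",(665,236),.132),("shoeLlow",(342,211),.14),("shoeRlow",(665,236),.14),("grip",(383,300),.146)]:
    d=wat("w2",(uv[0]*s,uv[1]*s),z)[:2]-H; print(n,"along %.4f across %.4f"%(d@u,d@l))
F=[]
for _ in range(10): F.append(fpush(30)); robot.pause(.02)
print(F)
```

```text
gauge base along 0.0647 across 0.0625
gauge base2 along 0.0805 across 0.0643
gauge base3 along 0.0432 across 0.0668
shoeL along 0.1528 across 0.0357
shoeR along 0.0547 across 0.0310
shoeLlow along 0.1519 across 0.0363
shoeRlow along 0.0599 across 0.0319
grip along 0.1412 across 0.0142
[-1.04, -0.99, -0.74, -0.06, 0.18, -0.38, -0.5, -0.99, -0.09, -0.89]
```

```bash
cat >> h.py <<'E'
def favg(a,n=12):
    F=[]
    for _ in range(n): F.append(fpush(a)); robot.pause(.01)
    return float(np.mean(F))
E
python3 - <<'E'
from h import *
for a in (27,24,21):
    h=robot.line_to(*pose(a,.022),velocity=.04,f_stop=4); print(a,h,round(favg(a),2))
    if h: break
a=21; touch=False; fl=[favg(21)]
while a>2 and not touch and not h:
    a-=.75
    st=robot.line_to(*pose(a,.022),velocity=.012,f_stop=3)
    f=favg(a,8); fl.append(f); print(a,st,round(f,2))
    if f<np.median(fl[-8:-1])-1.5: touch=True
view("w3"); print(touch,robot.current_time_s())
E
```

```text
27 False -1.26
24 False -0.88
21 False -1.13
20.25 False -2.34
True 9.9167
```

View pics/w3.png

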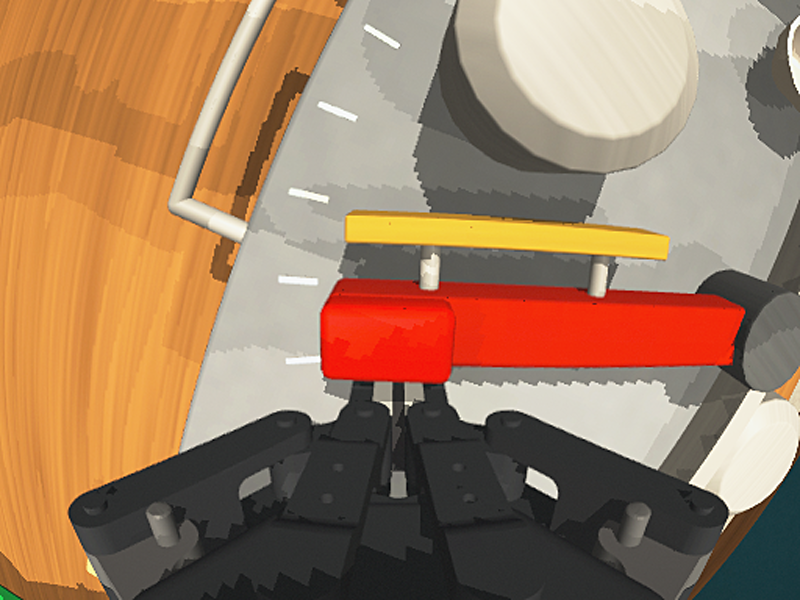

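No touch yet: the gauge rim is at row 172 and the shoe at row 215. By comparing views, contact should come near a≈9°. I'll carry on, more finely and with a firmer threshold.

Run:
```python
from h import *
h=False
for a in (18,15.5,13.5):
    h=robot.line_to(*pose(a,.022),velocity=.03,f_stop=4); print(a,h,round(favg(a),2))
    if h: break
n=0
while a>8 and not h:
    a-=.4
    st=robot.line_to(*pose(a,.022),velocity=.01,f_stop=3)
    f=favg(a,15); print(round(a,2),st,round(f,2))
    if f<-3.2: break
view("w4"); print(robot.current_time_s())
```

```text
18 False -0.71
15.5 False -1.18
13.5 False -1.28
13.1 False -2.4
12.7 False -2.3
12.3 False -2.33
11.9 False -1.73
11.5 False -3.29
13.1417
```

View pics/w4.png

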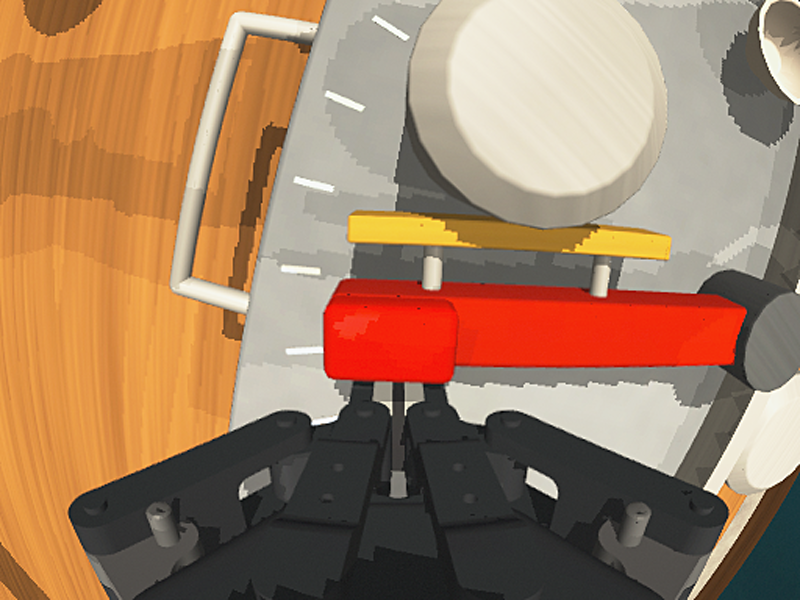

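Run:
```python
from h import *
s=.64;a=np.radians(11.5);u=-np.array([np.cos(a),np.sin(a)]);l=np.array([u[1],-u[0]])
for n,uv,z in [("rim",(545,228),.150),("rim",(545,228),.147),("rim",(545,228),.143),("shoeL",(349,211),.132),("shoeL",(349,211),.128),("shoeR",(670,235),.132),("gtop near",(545,199),.155),("gtop L",(446,100),.155),("gtop R",(655,100),.155),("rimL",(408,100),.147),("rimR",(667,100),.147)]:
    d=wat("w4",(uv[0]*s,uv[1]*s),z)[:2]-H; print(n,z,"along %.4f across %.4f"%(d@u,d@l))
```

```text
rim 0.15 along 0.1020 across 0.0327
rim 0.147 along 0.1010 across 0.0324
rim 0.143 along 0.0997 across 0.0320
shoeL 0.132 along 0.1512 across 0.0350
shoeL 0.128 along 0.1516 across 0.0347
shoeR 0.132 along 0.0533 across 0.0305
gtop near 0.155 along 0.1039 across 0.0400
gtop L 0.155 along 0.1271 across 0.0618
gtop R 0.155 along 0.0747 across 0.0667
rimL 0.147 along 0.1354 across 0.0630
rimR 0.147 along 0.0659 across 0.0691
```

Vision puts the shoe face and the gauge wall within about 1 mm of each other, and the force has just begun to rise. I'll confirm with very small steps.

Run:
```python
from h import *
a=11.5; f0=favg(a,40); print(round(f0,2))
while a>10.4:
    a-=.12
    robot.line_to(*pose(a,.022),velocity=.005)
    f=favg(a,30); print(round(a,2),round(f,2),np.round(robot.current_contact_force(),1))
    if f<f0-1.2 or f<-5: break
view("w5");print(robot.current_time_s())
A=np.load("pics/w4.npz")["im"];B=np.load("pics/w5.npz")["im"]
cv2.imwrite("pics/d.png",cv2.resize(np.hstack([A[:190,200:450],B[:190,200:450]])[:,:,::-1],(800,304)))
```

```text
-3.99
11.38 -4.72 [ 2.6 -4.4  1.7]
11.26 -5.11 [ 2.5 -5.3  0.9]
14.525
```

Run:
```python
from h import *
a=11.14
robot.line_to(*pose(a,.022),velocity=.005); print(round(favg(a,30),2))
robot.line_to(*pose(a,.032),velocity=.03); print("free",round(favg(a,20),2))
robot.line_to(*pose(a,.040,.25),velocity=.15)
view("w6");print(robot.current_time_s())
```

```text
-5.24
free 0.02
16.65
```

View pics/w6.png

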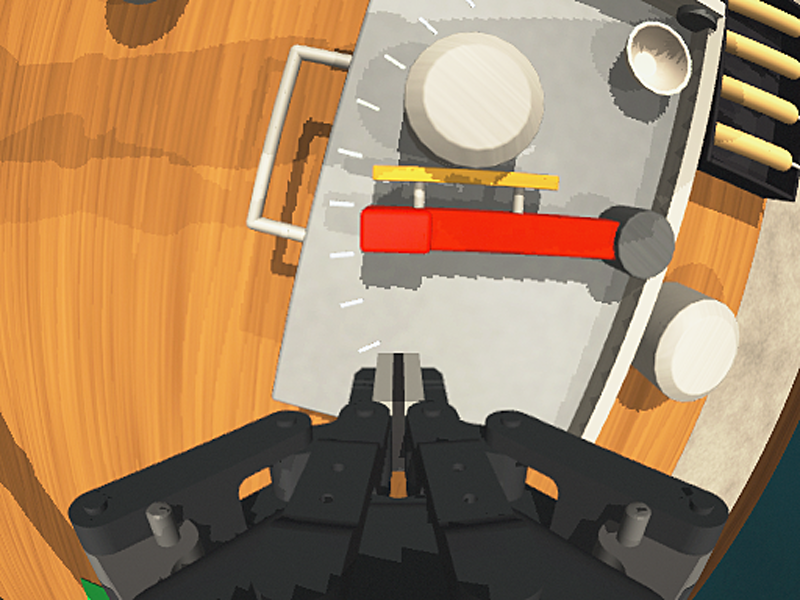

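Run:
```python
from h import *
s=.64
L=wat("w6",(297*s,52*s),.071)[:2];R=wat("w6",(253*s,220*s),.071)[:2];print(L,R)
C=(L+R)/2; C=(C+np.array([.4972,.0872]))/2; d=(L-R);y=np.array([np.sin(np.radians(4)),np.cos(np.radians(4))]);x=np.array([y[1],-y[0]])
print("yaw",np.degrees(np.arctan2(-d[0],d[1])),"C",C, np.hypot(*d))
P=C+.03*y+.0225*x; o=[180,0,176]
try: robot.move_to([*P,.20],o)
except robot.PlanningError as e: print(e); o=[180,0,-4]; robot.move_to([*P,.20],o)
view("w7")
st=robot.line_to([*P,.075],velocity=.08,f_stop=5); print("down",st,robot.current_tool_pos(),robot.current_contact_force(),robot.current_time_s())
if not st:
    h=robot.line_to([*(P-.03*x),.075],velocity=.03,f_stop=2.5); p=np.array(robot.current_tool_pos())[:2]
    print("touch",h,(P-p)@x,robot.current_contact_force(),robot.current_time_s())
```

```text
[0.50081362 0.14661491] [0.49164466 0.03002501]
yaw -4.496647110519009 C [0.49671457 0.08775998] 0.11694988109817486
down False [0.52161878 0.11625389 0.07548322] [-1.23144282  0.50920149  0.61568079] 19.325
touch True 0.009508723964012965 [-0.12963989  0.1606354  -0.6109712 ] 19.825
```

Run:
```python
from h import *
y=np.array([np.sin(np.radians(4)),np.cos(np.radians(4))]);x=np.array([y[1],-y[0]])
p0=np.array(robot.current_tool_pos());z=p0[2]
h=robot.line_to([*(p0[:2]-.09*x),z],velocity=.05,f_stop=15); p=np.array(robot.current_tool_pos())
print("pull",h,(p0-p)[:2]@x,robot.current_contact_force(),robot.current_time_s())
robot.pause(.2);print(robot.current_contact_force())
robot.line_to([*(p[:2]+.008*x),z],velocity=.03)
robot.line_to([*(p[:2]+.008*x),.30],velocity=.15)
view("w8")
for c in("top",):
  im=vision.grab_frame(c); cv2.imwrite("pics/t8.png",cv2.resize(np.ascontiguousarray(im[100:292,130:386,::-1]),(800,600),interpolation=cv2.INTER_CUBIC))
print(robot.current_time_s())
```

```text
pull True 0.06872985720180391 [ 1.28558506 -0.57063268  0.53047389] 21.125
[-1.01299546  0.03196758  0.10867263]
23.45
```

View pics/w8.png

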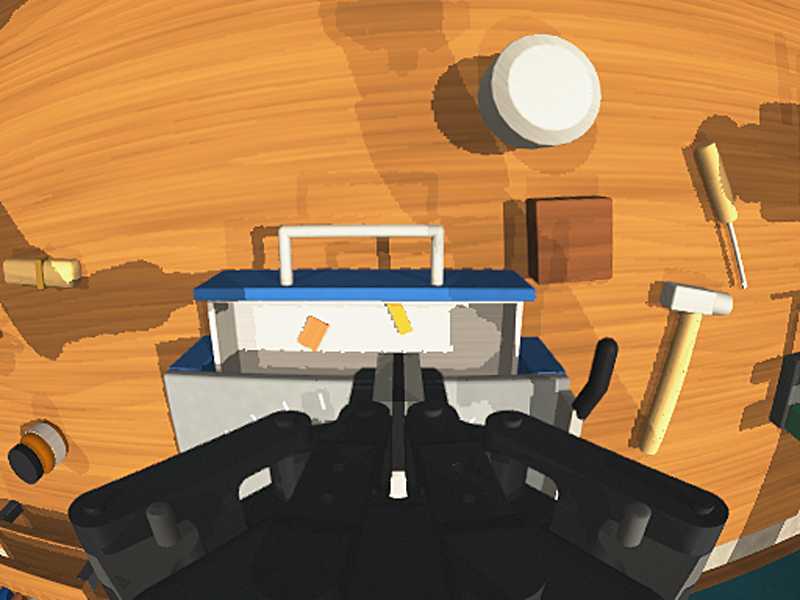

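The drawer looks open: the handle is at (360,232) and the drawer front at row 285. I'll re-seat the fingers and give a slow second pull to be sure it's on its stop.

Run:
```python
from h import *
y=np.array([np.sin(np.radians(4)),np.cos(np.radians(4))]);x=np.array([y[1],-y[0]])
p=np.array(robot.current_tool_pos())[:2]
print(robot.line_to([*p,.075],velocity=.15,f_stop=6))
h=robot.line_to([*(p-.025*x),.075],velocity=.02,f_stop=14); q=np.array(robot.current_tool_pos())[:2]
print(h,"beyond earlier end",(p-q)@x-.008)
robot.pause(.2);print(robot.current_contact_force())
q=np.array(robot.current_tool_pos())[:2]
robot.line_to([*(q+.008*x),.075],velocity=.03); robot.line_to([*(q+.008*x),.25],velocity=.15)
robot.move_to([.38,-.12,.35],[180,0,176])
im=vision.grab_frame("top"); cv2.imwrite("pics/t9.png",cv2.resize(np.ascontiguousarray(im[100:292,130:386,::-1]),(800,600),interpolation=cv2.INTER_CUBIC))
print(robot.current_time_s())
```

```text
False
True beyond earlier end -0.0003174753699850966
[2.21430654 0.51832945 1.330176  ]
28.8583
```

View pics/t9.png

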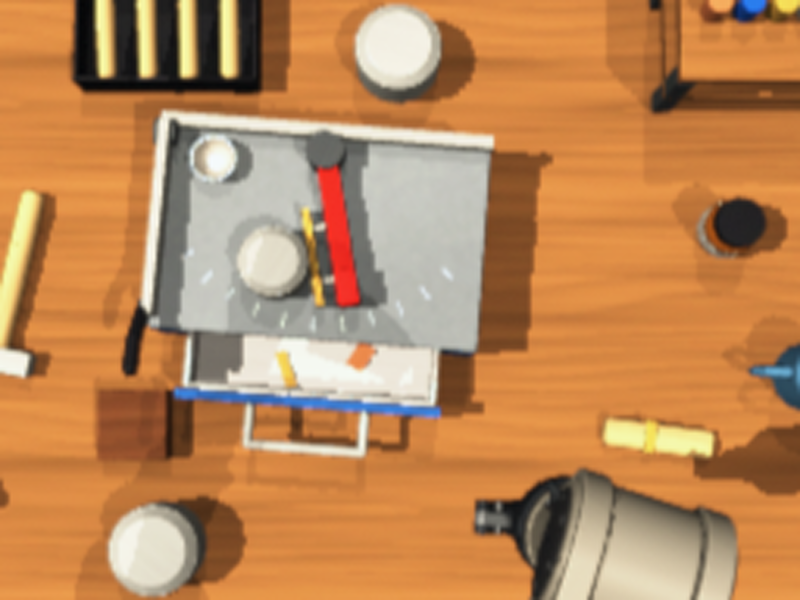

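The final view shows the shoe at (313,255) against the gauge at (271,261). The gauge's native pixel is (216.7,183.5), against (217,183.3) before, so it hasn't moved. The drawer is on its stop, since the second pull ended in the same place as the first, and the other things are untouched.

```bash
python3 -c "
from station import workorder
print(workorder.close_job())"
```

```text
the job is handed in; nothing more can be done
None
```

I pushed the stop lever until its shoe bore lightly on the gauge (about 5 N at the fingers; no gauge movement visible in the top picture), then pulled the drawer open to its stop and handed the job in after about 29 s.

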